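Index the drill carriage out and show the bored blank to the inspection camera

TASK

The toy body blank on the bench drill's slide has just had its second axle hole bored. Push the carriage by its wooden knob out from under the drill to the unloading station at the right-hand end of the rail until it clicks into the notch there, then lift the blank out of its nest and hold it still in the air in front of the inspection camera: underside square to the lens, centred on the lens, 120 mm from the glass, long side parallel to the long side of the camera's housing, so that the hole exits can be checked for tear-out. Finish while still holding the blank there; leave the carriage in its notch, do not knock the drill or the camera, and leave the other things on the bench where they are.

Things in the scene. Friction and masses are not known exactly. Their poses are not given: they have to be found in the camera images.
- drill_slide: small grey bench drill with an indexing slide across its front, one fixed unit. Origin on the bench under the middle of the 420 mm long rail; its x points to the drill's column, its y along the rail to the left, towards the drill (seen by the robot). The drill spindle stands at (0, 85 mm); bit tip 86 mm, chuck 113 mm, head 184 mm above the bench (front face of the head at x = -45 mm, 88 mm wide, up to 310 mm high; feed handles on its left side).
- bench_drill: the drill itself (column, head, chuck and bit), fixed to the slide unit; same origin and axes as the slide unit
- body_blank: the bored blank as a body, origin at the centre of its underside
- carriage (a joint): travel of the aluminium carriage along the rail in m, growing towards the unloading station (the slide unit's -y). 0: at the start, second hole under the bit (notch); -0.06: first-hole notch; 0.160: unloading notch; hard stops at -0.063 and 0.176. A spring plunger drops into 12 mm wide notches in a brass strip: about 13 N of push to leave a notch, about 5 N between notches; it draws itself in when within about 3 mm of a notch.
- knob (a point): middle of the upright wooden push knob on the carriage's front bracket: 26 mm diameter, 38 mm tall, this point 19 mm below its top and 67 mm above the bench. It moves with the carriage; the bracket under the knob is 38 mm above the bench, the rail's top is 26 mm.
- nest (a point): centre of the nest's floor on the carriage, 40 mm above the bench, axes as the slide unit's. Pale wood corner blocks and end blocks 10 mm high locate the blank with 1.5 mm play all round; the middle 54 mm of both long sides is open down to the floor for fingers.
- blank_mid (a point): centre of the sawn brown wooden blank, 45 mm (its x) by 100 mm (its y) by 35 mm high (its z), about 0.1 kg, with two 7 mm holes bored through from top to bottom, 60 mm apart along its y and 10 mm off its centre line. It lies in the nest with its long side along the rail, its underside 17.5 mm below this point. While it is under the bit it cannot be lifted out.
- lens (a point): middle of the inspection camera's round lens glass, in the white ring light (62 mm). Its z is the viewing direction: up and leaning 25 degrees towards the robot's side of the camera; its y is the long (96 mm) side of the camera's housing, its x the short side. The camera stands on a foot 105 x 130 mm; the glass is 99 mm above the bench. The blank's underside must come 120 mm from here along z, so its centre 137.5 mm from here; either way round in y is good.
- inspect_camera: the fixed inspection camera with its foot; origin on the bench under its middle, front (-x) towards the robot. A green bench vice, 112 mm high, is bolted to the bench between the slide unit and the camera, nearer to the robot: carry over it
- blank_a: undrilled blank 50x80x25 mm, a bystander
- blank_b: undrilled blank 35x70x20 mm, a bystander
- brush: flat paint brush 45x174x13 mm, a bystander
- tape_measure: yellow tape measure 34x82x64 mm, a bystander
- sand_block: sanding block 46x90x31 mm, a bystander

How it is judged:
By the outcome, as a careful person would: the job done as asked, in the order asked, and still so for the second after the job is handed in, while the arm keeps its last pose, push and grip.
It also fails if it takes over 58 s, if anything falls off the work surface, if the arm or the gripper's body presses on something with over 40 N, if the wrist force passes 120 N, or if a joint passes its speed limit or range.

ROBOT

A 7-joint arm with a two-finger parallel gripper is mounted at the origin on a cart in front of the work surface, level with it; the furniture and walls round the work are solid. World frame = base frame: x ahead of the robot, y to its left, z up, the work surface at z = 0. Lengths are in mm, angles in rad, forces in N, time in s.
With the tool pointing down it reaches from about 400 to 925 mm from the base axis. Payload 5.6 kg.
Tool frame: the origin (TCP) lies at the very end of the fingers, on their centre line; the grasp point (between the pads) lies 19 mm behind it (manip.grip_depth is the distance from the TCP to the grasp point, in mm); y points along the fingers, z is the direction in which the jaws open and shut, and the axes are right-handed (so a half turn about y gives the same grasp; the last joint's range is limited). The gripper opens to 85 mm and grips with 20 to 120 N. Pads are 22 mm wide; open, the fingers measure 114 mm over their backs; the gripper's body (76 mm by 85 mm) begins 54 mm behind the grasp point. The pads swing forward as they close: fully open they stand 13 mm farther back than shut.
Start: joints at [-0.043, 0.468, -0.012, 1.603, 0.006, 1.071, -0.056], TCP at [650.006, -0.043, 231.29] pointing down, gripper open.
Joint ranges: [-2.53, 2.53], [-0.31, 2.02], [-1.57, 1.55], [0.28, 2.44], [-1.29, 4.43], [0.15, 1.84], [-2.92, 2.92]. Speed limits (rad/s): [2.57, 2.57, 3.14, 3.14, 3.14, 3.14, 3.14].

INTERFACE

Orientations are given as a unit quaternion [x, y, z, w].
In Python, from rig import manip, imaging gives the robot as it stands. The module is installed in compiled form; this text tells all that it offers.
- The arm moves only by the shell command python3 -m crank 'ROWS' [FORCE]. ROWS is JSON, one flat list of numbers, 5 for each row, row after row: the closure, from 0 (fully open) to 1 (shut), then the shift along the tool's x, y, z in mm, then the turn about the tool's y in rad. A call has 1 to 5 rows; each row is the pose to reach, as a shift and turn from the pose commanded when the call began, along the tool's axes at that moment; what a row does not reach only later rows make up. A row lasts 1/12 s, in which the tool goes at most 41.7 mm and 7.16 degrees, less where a joint would pass 70% of its speed; a pose out of reach is approached as far as the arm can. A call with a gripper value outside its range is refused whole. The fingers move at their own pace and stop on an object; FORCE is the grip in N (left out, the last holds). Time passes only in rows, so rows that repeat a pose let the fingers close. It gives the time, the measured TCP pose, the force and the opening at its end, in the units of the state.
- manip.state(): the state, without advancing time (a new reading comes with each control period).
- imaging.camera(name): name is "scene" or "side" or "wrist"; returns a dict with "frame" (400x640x3 uint8, red, green, blue), "depth" (400x640 float32, mm along the optical axis (not along the pixel's ray), 0 where there is no reading), "K" (3x3 intrinsics, pixels), "dist_coeffs" ([k1, k2, p1, p2, k3] as OpenCV has them; the pictures are not rectified), "R" (3x3) and "t" (3): a world point X has camera coordinates R X + t; the wrist camera has in their place "hand_eye" (4x4, takes a point from camera to tool coordinates, whose origin is the TCP and whose axes are the tool frame's). Camera axes: x right, y down, z forward; pixel columns grow to the right and rows downward; lengths in mm; the calibration is good to about 2 mm. A picture is of the moment at which its call begins: read the wrist's pose just before it.
- manip.sign_off(): hands the job in, once; it reports no verdict.
Trained networks look in the newest picture that a camera, given by its name, has taken for a name from the list of things; names that differ only in an ending like _2 or _b are one class to them, and where a whole thing is asked for, a point or a joint stands for the part that bears it (a point fixed in the world has none). Each returns a list of dicts, best first, with "confidence" (0 to 1); they miss things now and then, are a little off and sometimes report something else, mostly with a low value. They report only what shows in the picture. A call takes as long as a camera call.
- imaging.cut_out(camera, thing): "mask" (400x640 bool, what is visible of it) and "extent" ([left, top, right, bottom] in pixels, round what is visible of it).
The state is a dict: "time": time; "q": joint angles; "joint_velocities": joint speeds; "effort": joint torques, N m; "tool_pos": TCP position; "orientation": TCP orientation; "ft_force": force on the tool from outside, world axes, zero at the start; "wrist_torque": the same for the moment, N m; "width": finger opening in mm.
Only numpy, scipy, OpenCV 4.12 (cv2) and the standard library are available. Lean on these libraries where they do the work, as an engineer would, in place of code of your own. Each camera call takes 0.05 s, during which the arm holds its last target. There are 200 camera calls.

## Working session

There is one attempt and no reset: what is moved stays moved. The work goes in short steps, Python scripts to look and compute and a shell command to move; the robot and the scene stay as the last step left them, time stands still between calls to the robot, and variables do not carry over. Pictures are saved under pics/ and viewed, about 8 in all and at most 12, crops included, and the job is handed in when it is done.

```bash
mkdir -p pics; cat > h.py <<'E'
import numpy as np, cv2
from rig import manip, imaging
from scipy.spatial.transform import Rotation as Ro
def pts(c, mask, Rt=None):
    v,u=np.nonzero(mask&(c["depth"]>0)); d=c["depth"][v,u]
    n=cv2.undistortPoints(np.stack([u,v],1).astype(float)[:,None],c["K"],np.array(c["dist_coeffs"]))[:,0]
    X=np.c_[n*d[:,None],d]
    if "R" in c: return (X-np.array(c["t"]))@np.array(c["R"])
    H=np.array(c["hand_eye"]); X=X@H[:3,:3].T+H[:3,3]
    p,q=Rt
    return Ro.from_quat(q).apply(X)+p
def pose():
    s=manip.state(); return np.array(s["tool_pos"]),np.array(s["orientation"])
def save(c,n): cv2.imwrite(f"pics/{n}.png",c["frame"][:,:,::-1])
E
python3 - <<'E'
from h import *
np.set_printoptions(precision=1,suppress=True)
s=manip.state(); print(s["orientation"],manip.grip_depth, Ro.from_quat(s["orientation"]).as_matrix())
for n in ["scene","side"]:
    c=imaging.camera(n); save(c,n+"0")
    print(n,"cam pos",-np.array(c["R"]).T@c["t"])
    for t in ["drill_slide","carriage","knob","body_blank","inspect_camera","lens","tape_measure","brush","sand_block","blank_a"]:
        for r in imaging.cut_out(n,t)[:2]:
            if r["confidence"]<.3: continue
            P=pts(c,r["mask"])
            if len(P)>5: print(t,round(r["confidence"],2),r["extent"],np.median(P,0),np.percentile(P,2,0),np.percentile(P,98,0))
E
```

```text
[ 0.5 -0.5  0.5 -0.5] 18.700000000000003 [[-0. -0.  1.]
 [-1. -0. -0.]
 [ 0. -1. -0.]]
scene cam pos [-316.9  927.5  638. ]
drill_slide 0.58 [199.4, 134.8, 333.9, 268.0] [593.4 296.8  53. ] [481.6   6.9   2.3] [778.4 401.3 309. ]
drill_slide 0.36 [284.4, 261.3, 314.3, 280.3] [366.4 309.8  18. ] [347.1 258.9  -1.4] [409.8 340.   22.2]
carriage 0.84 [230.2, 220.6, 302.9, 246.3] [554.4 256.6  38.4] [460.4 183.3  20.8] [655.1 322.9  76.3]
knob 0.77 [230.5, 220.0, 308.2, 247.5] [553.  254.7  38.4] [461.7 183.9  22.5] [653.7 322.9  76.1]
body_blank 0.65 [243.4, 212.6, 273.4, 234.3] [584.9 257.3  68.7] [578.8 205.7  42.4] [623.9 299.2  74.3]
inspect_camera 0.64 [350.8, 154.9, 379.6, 186.8] [ 638.  -318.2   58.5] [ 588.1 -411.7   -4.1] [ 707.2 -270.2  105.3]
lens 0.75 [348.9, 159.7, 377.2, 188.3] [ 637.2 -317.    61. ] [ 590.1 -392.4   -1.8] [ 689.4 -278.8  103.7]
tape_measure 0.74 [262.1, 262.6, 284.1, 294.4] [361.1 398.   46.2] [346.4 368.2  -0.5] [401.2 414.5  64.9]
brush 0.57 [413.9, 189.8, 423.6, 211.0] [ 385.1 -344.5    9.9] [ 332.3 -400.5    3.5] [ 422.3 -259.    26. ]
sand_block 0.74
[... 1020 characters left out ...]
5 -353.3   61.1] [ 571.7 -402.4    4.8] [ 701.1 -298.7  107.8]
tape_measure 0.63 [249.2, 157.4, 271.2, 178.7] [383.4 373.7  36. ] [346.9 355.9  -2.2] [419.  427.7  63.5]
tape_measure 0.39 [289.6, 168.4, 353.8, 204.1] [567.8 198.   38.2] [463. 171.  14.] [660.9 311.2  75.9]
brush 0.77 [275.4, 330.8, 330.9, 390.3] [ 390.2 -362.8   11.3] [ 341.2 -409.8    3.6] [ 426.1 -277.4   15.1]
sand_block 0.65 [256.0, 148.9, 270.0, 162.4] [398.9 475.5  29.9] [373.3 427.5  13.6] [420.  512.3  33.7]
blank_a 0.77 [253.4, 178.5, 268.4, 197.5] [372.5 291.6  17.4] [347.3 266.   -1.4] [398.9 334.3  21.6]
blank_a 0.62 [380.4, 253.7, 419.0, 275.5] [ 695.5 -146.3   22.3] [ 660.1 -183.9    2.1] [ 736.5 -105.1   26.7]
```

```bash
python3 - <<'E'
import cv2
a=cv2.imread("pics/side0.png"); cv2.imwrite("pics/s0c.png",cv2.resize(a[70:400,230:470],None,fx=1.75,fy=1.75,interpolation=cv2.INTER_CUBIC))
E
```

```text
(no output)
```

View pics/s0c.png

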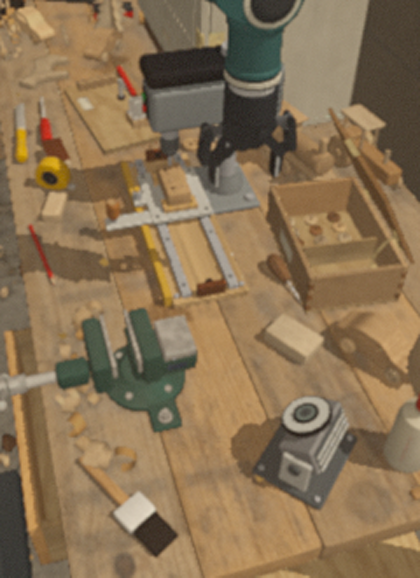

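View pics/scene0.png

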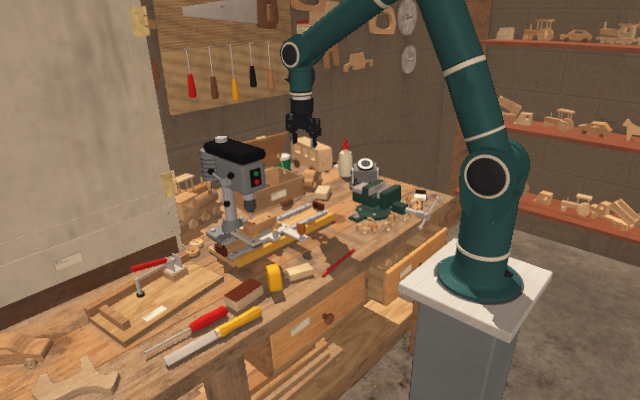

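```bash
python3 - <<'E'
from h import *
np.set_printoptions(precision=2,suppress=True)
for n in ["scene","side"]:
    c=imaging.camera(n)
    P=pts(c,imaging.cut_out(n,"body_blank")[0]["mask"])
    T=P[abs(P[:,2]-75)<4]; print(n,"blank",len(T),T.mean(0),cv2.minAreaRect(T[:,:2].astype(np.float32)))
    P=pts(c,imaging.cut_out(n,"knob")[0]["mask"]); 
    K=P[(P[:,2]>52)&(P[:,0]<530)]; print("knob",len(K),K.min(0),K.max(0))
    P=pts(c,imaging.cut_out(n,"lens")[0]["mask"])
    V=P[(P[:,2]>82)]; print("lens",len(V),V.mean(0))
    best=None; rng=np.random.default_rng(0)
    for i in range(2000):
        a,b,d=V[rng.choice(len(V),3,False)]; m=np.cross(b-a,d-a); L=np.linalg.norm(m)
        if L<50: continue
        m/=L; k=abs((V-a)@m)<2.5
        if best is None or k.sum()>best.sum(): best=k
    Q=V[best]; m=np.linalg.svd(Q-Q.mean(0))[2][2]; m*=np.sign(m[2]); print(len(Q),Q.mean(0),Q.min(0),Q.max(0),"n",m,"lean",np.degrees(np.arccos(m[2])),"az",np.degrees(np.arctan2(m[1],m[0])))
    F=P[(P[:,2]<16)&(P[:,2]>4)]; 
    if len(F)>20: print("foot",len(F),F[:,2].mean(),cv2.minAreaRect(F[:,:2].astype(np.float32)))
E
python3 -m crank '[0,0,-40,0,0, 0,0,-80,0,0, 0,0,-120,0,0, 0,0,-160,0,0, 0,0,-200,0,0]'
```

```text
scene blank 186 [600.72 252.77  72.75] ((602.1694946289062, 249.84808349609375), (96.87203216552734, 48.54693603515625), 89.71195220947266)
knob 98 [459.13 193.24  52.05] [529.39 258.22  84.97]
lens 4 [466.78 204.35  83.73]
4 [466.78 204.35  83.73] [462.87 199.92  82.8 ] [472.63 207.88  84.97] n [ 0.3  -0.35  0.89] lean 27.645792527380923 az -49.738353707856334
side blank 215 [603.54 241.28  73.43] ((604.2360229492188, 244.775146484375), (99.25311279296875, 45.122833251953125), 88.26976776123047)
knob 65 [460.75 176.49  52.45] [529.21 249.53  85.54]
lens 745 [ 631.72 -335.69   94.85]
442 [ 629.4  -326.9    98.08] [ 598.52 -356.16   82.63] [ 660.77 -294.15  111.08] n [-0.28  0.3   0.91] lean 24.381523761007195 az 133.06246290543376
foot 908 8.793375329759389 ((634.94580078125, -335.91876220703125), (125.69242095947266, 103.71712493896484), 42.092830657958984)
time: 1.92
tool_pos: [649.6, -0.1, 433.5]
orientation: [0.5, -0.5, 0.5, -0.5]
ft_force: [1.7, -0.5, -0.0]
width: 85.4
```

```bash
python3 -m crank '[0,0,-40,0,0, 0,0,-80,0,0, 0,0,-120,0,0, 0,0,-160,0,0, 0,0,-200,0,0]'; python3 -m crank '[0,0,-40,0,0, 0,0,-80,0,0, 0,0,-120,0,0, 0,0,-160,0,0, 0,0,-200,0,0]';  python3 -c "
from rig import manip
s=manip.state();print(s['q'],s['tool_pos'],s['orientation'])"
```

```text
time: 2.33
tool_pos: [646.1, 2.6, 617.9]
orientation: [-0.494, 0.493, -0.503, 0.509]
ft_force: [-6.2, 0.8, -2.0]
width: 85.0
time: 2.75
tool_pos: [614.7, 0.4, 653.3]
orientation: [-0.482, 0.481, -0.518, 0.518]
ft_force: [0.1, 0.7, 0.1]
width: 85.2
[-2.24342771e-01  2.80846276e-01  2.57396412e-01  9.54334212e-01
 -7.52756443e-02  1.84134198e+00 -1.32975856e-03] [6.14703564e+02 3.66338086e-01 6.53280902e+02] [-0.48150219  0.48135473 -0.51764416  0.51816772]
```

```bash
python3 -m crank '[0,0,-40,30,0, 0,0,-80,60,0, 0,0,-120,90,0, 0,0,-160,120,0, 0,0,-200,150,0]'; python3 -m crank '[0,0,30,-20,0, 0,0,60,-40,0, 0,0,90,-60,0, 0,0,120,-80,0, 0,0,120,-80,0]';  python3 -c "
from rig import manip
s=manip.state();print(s['q'],s['tool_pos'],s['orientation'])"
```

```text
time: 3.17
tool_pos: [657.8, 0.2, 669.7]
orientation: [0.466, -0.466, 0.533, -0.531]
ft_force: [0.2, -0.6, -0.3]
width: 85.2
time: 3.58
tool_pos: [587.3, 0.1, 530.7]
orientation: [0.471, -0.47, 0.528, -0.528]
ft_force: [1.6, 0.5, -1.6]
width: 85.2
[-0.11892273  0.14821153  0.0679384   1.37866898 -0.00282235  1.50021361
 -0.05251515] [5.87309202e+02 1.15937967e-01 5.30730766e+02] [ 0.47066252 -0.47018833  0.5282817  -0.52755869]
```

```bash
cat > st.py <<'E'
from h import *
np.set_printoptions(precision=2,suppress=True)
s=manip.state(); R=Ro.from_quat(s["orientation"]).as_matrix()
print("t %.2f"%s["time"],"q",np.array(s["q"]),"tcp",np.array(s["tool_pos"]),"F",np.array(s["ft_force"]),"w",s["width"])
print("tilt",np.degrees(np.arccos(-R[2,1])),"axis horiz deg (tool y - down)",np.degrees(R[0,1]),np.degrees(R[1,1]),"z-az",np.degrees(np.arctan2(R[1,2],R[0,2])))
E
python3 -m crank '[0,0,10,-40,0, 0,0,20,-80,0, 0,0,30,-120,0, 0,0,40,-160,0, 0,0,50,-200,0]'>/dev/null; python3 st.py; python3 -m crank '[0,0,0,-40,0, 0,0,0,-80,0, 0,0,0,-120,0, 0,0,0,-160,0, 0,0,0,-200,0]'>/dev/null;  python3 st.py
```

```text
t 4.00 q [-0.12 -0.22  0.02  1.87  0.02  1.35 -0.1 ] tcp [401.65   0.53 465.15] F [-1.26  0.57  1.3 ] w 85.09923076838349
tilt 7.863619482004455 axis horiz deg (tool y - down) 7.838851357781303 -0.040421030468656624 z-az -0.01684132327216601
t 4.42 q [ 0.26 -0.31 -0.26  1.98 -0.07  1.36 -0.01] tcp [343.36  -5.9  439.45] F [-0.77 -1.07  0.13] w 85.52624584928881
tilt 5.997548598682736 axis horiz deg (tool y - down) 5.965920542093228 -0.4971853522920264 z-az -1.7720147572003788
```

```bash
python3 -m crank '[0,0,0,-200,0, 0,0,0,-300,0, 0,0,0,-300,0, 0,0,0,-300,0, 0,0,0,-300,0]'>/dev/null; python3 st.py; python3 -m crank '[0,0,0,-300,0, 0,0,0,-300,0, 0,0,0,-300,0, 0,0,0,-300,0, 0,0,0,-300,0]'>/dev/null;  python3 st.py
```

```text
t 4.83 q [ 0.29 -0.31 -0.31  2.04 -0.12  1.34  0.04] tcp [325.62  15.07 409.03] F [ 0.02 -0.04  0.81] w 85.50253235595194
tilt 3.5654412945402782 axis horiz deg (tool y - down) 3.347973421897368 1.2194445006387906 z-az 1.3647640587276775
t 5.25 q [ 0.13 -0.31 -0.23  2.12 -0.1   1.32 -0.03] tcp [298.66  27.18 373.92] F [0.04 0.85 1.43] w 85.35070623309481
tilt 1.4073643906725015 axis horiz deg (tool y - down) 0.06299940623698319 1.4058119681080374 z-az 1.8769839202209977
```

```bash
python3 -m crank '[0.5,-25,8,26,0.03, 0.9,-50,16,52,0.03, 0.9,-75,24,78,0.03, 0.9,-100,32,104,0.03, 0.9,-125,40,130,0.03]'>/dev/null; python3 -m crank '[0.9,0,0,0,0, 0.9,0,0,0,0]'>/dev/null; python3 st.py; python3 - <<'E'
from h import *
np.set_printoptions(precision=1,suppress=True)
p=pose(); c=imaging.camera("wrist"); save(c,"w1")
for t in ["knob","body_blank","nest","carriage","drill_slide"]:
    for r in imaging.cut_out("wrist",t)[:2]:
        P=pts(c,r["mask"],p); print(t,r["confidence"],r["extent"])
        if len(P)<9: continue
        if t=="knob":
            K=P[(P[:,2]>81)&(P[:,0]<530)&(P[:,2]<92)]; print("knobtop",len(K),K.mean(0),K.min(0),K.max(0)); 
            if len(K)>5: print(cv2.minEnclosingCircle(K[:,:2].astype(np.float32)))
        if t=="body_blank":
            K=P[abs(P[:,2]-75)<4]; print("blank",len(K),K.mean(0),cv2.minAreaRect(K[:,:2].astype(np.float32)))
E
```

```text
t 5.83 q [ 0.08  0.06 -0.49  1.91  0.01  1.18 -0.43] tcp [428.21 147.37 333.81] F [-0.3  -1.06  0.24] w 8.521459071925943
tilt 1.0120614256283795 axis horiz deg (tool y - down) -0.18756192431938967 0.9944759076578463 z-az -1.2631584431198881
knob 0.71 [335.4, 29.1, 485.1, 148.3]
knobtop 77 [471.5 197.   83. ] [462.1 184.1  81. ] [484.4 207.1  86.5]
((473.50677490234375, 195.67068481445312), 12.069650650024414)
body_blank 0.68 [428.1, 46.5, 472.2, 130.0]
blank 2395 [600.6 243.7  73.9] ((604.235107421875, 247.0961456298828), (97.4378890991211, 46.971519470214844), 87.5187759399414)
nest 0.84 [337.0, 24.9, 485.6, 145.3]
carriage 0.95 [338.1, 29.7, 482.3, 142.2]
drill_slide 0.9 [337.4, 0.0, 639.3, 261.8]
```

View pics/w1.png

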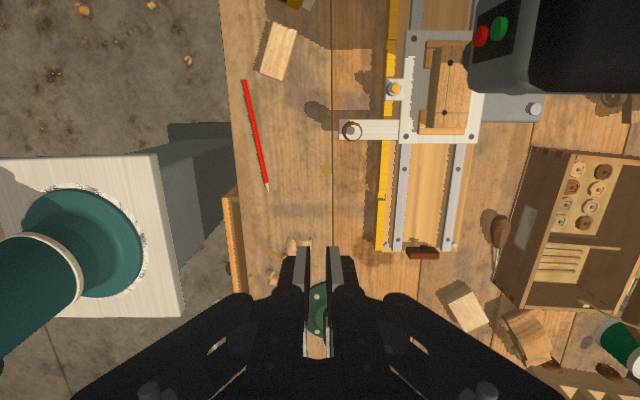

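```bash
python3 -m crank '[1,-30,15,14,0.015, 1,-60,40,28,0.015, 1,-86,75,42,0.015, 1,-86,115,42,0.015, 1,-86,150,42,0.015]'>/dev/null; python3 -m crank '[1,0,40,0,0, 1,0,80,0,0, 1,0,120,0,0, 1,0,125,0,0, 1,0,125,0,0]'>/dev/null; python3 st.py
```

```text
t 6.97 q [-0.18  0.56 -0.43  2.    0.34  0.65 -0.86] tcp [470.32 234.29  60.05] F [ 0.73 -0.13  0.01] w -0.03679494731528964
tilt 0.8329106300279068 axis horiz deg (tool y - down) -0.20421001149421253 0.8074586812413772 z-az -2.2887715186811906
```

```bash
python3 -m crank '[1,10,0,0,0, 1,20,0,0,0, 1,30,0,0,0, 1,42,0,0,0, 1,55,0,0,0]'; python3 -m crank '[1,20,0,0,0, 1,40,0,0,0, 1,60,0,0,0, 1,80,0,0,0, 1,95,0,0,0]'; python3 st.py; python3 - <<'E'
from h import *
p=pose(); c=imaging.camera("wrist"); save(c,"w2")
c=imaging.camera("side")
P=pts(c,imaging.cut_out("side","body_blank")[0]["mask"])
T=P[abs(P[:,2]-74)<4]; print("blank",len(T),T.mean(0),cv2.minAreaRect(T[:,:2].astype(np.float32)))
E
```

```text
time: 7.38
tool_pos: [471.9, 184.0, 63.8]
orientation: [-0.482, 0.513, -0.505, 0.499]
ft_force: [1.6, 11.0, -1.9]
width: -0.1
time: 7.8
tool_pos: [469.9, 87.2, 63.3]
orientation: [-0.482, 0.512, -0.507, 0.498]
ft_force: [1.2, 10.4, 8.6]
width: -0.1
t 7.80 q [ 0.12  0.49 -0.44  2.12  0.34  0.58 -0.59] tcp [469.95  87.2   63.27] F [ 1.2  10.36  8.62] w -0.12429986974297492
tilt 1.3980758284018897 axis horiz deg (tool y - down) 0.6966411344040434 1.2119897895251583 z-az -2.256847165986854
blank 298 [600.53366732 104.90028027  73.24703809] ((600.6060791015625, 106.95720672607422), (104.55001831054688, 44.43276596069336), 89.6890640258789)
```

```bash
python3 -m crank '[1,6,0,0,0, 1,12,0,0,0, 1,16,0,0,0, 1,16,0,0,0]'; for i in 1 2 3 4; do python3 -m crank '[1,2,0,0,0, 1,2,0,0,0]' | grep -E "pos|force"; done
```

```text
time: 8.28
tool_pos: [465.8, 70.0, 59.5]
orientation: [-0.485, 0.513, -0.506, 0.495]
ft_force: [0.8, 2.2, 1.1]
width: 0.1
tool_pos: [465.8, 68.7, 59.2]
ft_force: [1.1, 4.2, 4.0]
tool_pos: [465.7, 66.5, 59.1]
ft_force: [0.9, 4.2, 2.4]
tool_pos: [465.2, 63.8, 58.8]
ft_force: [0.7, 2.4, 1.1]
tool_pos: [464.3, 60.4, 58.2]
ft_force: [-0.0, 0.2, -0.8]
```

```bash
for i in 1 2; do python3 -m crank '[1,1.5,0,0,0, 1,1.5,0,0,0]' | grep -E "pos|force"; done; python3 - <<'E'
from h import *
np.set_printoptions(precision=1,suppress=True)
for n in ["side","scene"]:
    c=imaging.camera(n)
    if n=="side": save(c,"s3")
    P=pts(c,imaging.cut_out(n,"body_blank")[0]["mask"])
    T=P[abs(P[:,2]-74)<4]; print("blank",len(T),T.mean(0),cv2.minAreaRect(T[:,:2].astype(np.float32)))
E
```

```text
tool_pos: [464.0, 59.1, 58.1]
ft_force: [1.3, 0.3, 1.4]
tool_pos: [464.1, 58.5, 58.2]
ft_force: [-0.1, 2.7, -0.9]
blank 313 [600.   82.9  73.3] ((600.4334716796875, 85.75177001953125), (104.50067901611328, 45.77538299560547), 88.88500213623047)
blank 181 [599.7  92.6  72.4] ((600.7555541992188, 90.37937927246094), (102.39593505859375, 48.12638473510742), 89.40734100341797)
```

```bash
python3 -m crank '[1,-12,0,0,0, 1,-14,-40,0,0, 1,-14,-80,0,0, 1,-14,-120,10,0, 0.5,-14,-160,30,0]' | grep pos; python3 -m crank '[0,10,-20,40,0, 0,20,-30,70,0, 0,20,-30,90,0, 0,20,-30,90,0, 0,20,-30,90,0]'>/dev/null; python3 st.py;  python3 - <<'E'
from h import *
np.set_printoptions(precision=1,suppress=True)
p=pose(); c=imaging.camera("wrist"); save(c,"w4")
for t in ["knob","body_blank"]:
    for r in imaging.cut_out("wrist",t)[:2]:
        P=pts(c,r["mask"],p); print(t,r["confidence"],r["extent"])
        K=P[(P[:,2]>81)&(P[:,0]<530)&(P[:,2]<92)] if t=="knob" else P[abs(P[:,2]-75)<4]
        if len(K)>5: print(len(K),K.mean(0),cv2.minAreaRect(K[:,:2].astype(np.float32)))
E
```

```text
tool_pos: [492.1, 68.2, 217.7]
t 10.32 q [ 0.27  0.4  -0.5   1.73  0.2   1.07 -0.34] tcp [582.81  43.75 244.77] F [-0.06 -0.58 -0.36] w 72.20910395997127
tilt 0.9086902427063771 axis horiz deg (tool y - down) -0.07712661517612951 0.905372969735847 z-az -2.3653341022411722
knob 0.95 [205.4, 68.6, 387.9, 204.9]
78 [475.5  39.9  83. ] ((474.199951171875, 39.35003662109375), (12.028576850891113, 22.38981819152832), 40.65481185913086)
body_blank 0.64 [316.9, 93.4, 358.8, 191.7]
4106 [600.9  90.2  73.9] ((600.871337890625, 87.81754302978516), (99.88508605957031, 45.19923400878906), 88.57291412353516)
```

View pics/w4.png

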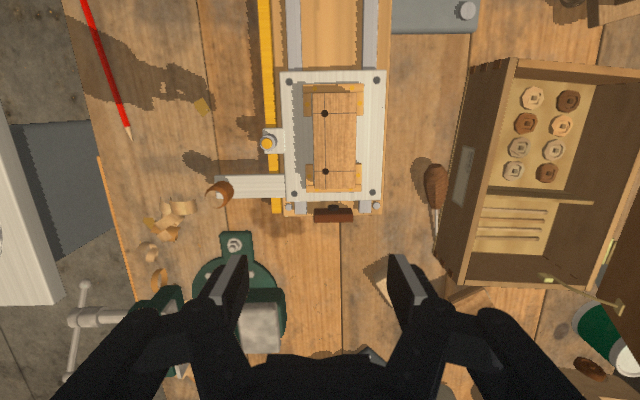

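```bash
python3 -m crank '[0,-22,20,8,-0.015, 0,-44.5,50,16,-0.015, 0,-44.5,90,16,-0.015, 0,-44.5,115,16,-0.015, 0,-44.5,115,16,-0.015]'>/dev/null; python3 st.py
```

```text
t 10.88 q [ 0.15  0.57 -0.47  1.77  0.3   0.87 -0.47] tcp [595.65  90.09 125.6 ] F [-0.77  0.27  0.62] w 85.65674035859254
tilt 1.0289298313780428 axis horiz deg (tool y - down) -0.6202711181866155 0.8208815589119444 z-az -1.302227079422601
```

```bash
python3 -m crank '[0,2,25,5,0, 0,2,50,5,0, 0,2,70,5,0, 0,2,80,5,0, 0,2,80,5,0]'>/dev/null; python3 st.py
```

```text
t 11.30 q [ 0.12  0.68 -0.42  1.79  0.36  0.74 -0.51] tcp [604.44  89.25  50.45] F [-0.38 -0.32 -0.62] w 85.31457511145207
tilt 0.9002664999102263 axis horiz deg (tool y - down) -0.1324272686270965 0.8904359004484194 z-az -1.41228279481673
```

```bash
python3 -m crank '[0,0,5,-2,0, 0,0,5,-2,0]' | grep pos; python3 -m crank '[0.3,0,0,0,0, 0.45,0,0,0,0, 0.45,0,0,0,0, 0.45,0,0,0,0]' 30 | grep -E "pos|force|width"
```

```text
tool_pos: [603.9, 89.9, 47.3]
tool_pos: [603.9, 89.8, 46.9]
ft_force: [0.8, 0.1, -0.2]
width: 47.0
```

```bash
python3 -m crank '[0.7,0,0,0,0, 0.8,0,0,0,0, 0.8,0,0,0,0]' 60 | grep -E "force|width"; python3 st.py
```

```text
ft_force: [-4.0, -0.5, 5.3]
width: 44.1
t 12.05 q [ 0.11  0.68 -0.41  1.8   0.37  0.73 -0.52] tcp [603.37  89.84  47.03] F [-3.98 -0.53  5.26] w 44.08585021391478
tilt 0.9085550130104882 axis horiz deg (tool y - down) -0.0037476231574982296 0.9085092074895885 z-az -1.41310762238876
```

```bash
python3 -m crank '[0.8,0,-15,0,0, 0.8,0,-40,0,0, 0.8,0,-80,0,0, 0.8,0,-120,0,0, 0.8,0,-160,0,0]' | grep -E "pos|force|width"; python3 -m crank '[0.8,20,-30,-5,0, 0.8,50,-55,-10,0, 0.8,80,-80,-20,0, 0.8,110,-105,-30,0, 0.8,140,-130,-40,0]'| grep -E "pos|force|width"; python3 st.py; python3 - <<'E'
from h import *
np.set_printoptions(precision=1,suppress=True)
c=imaging.camera("side"); save(c,"s5"); p=pose()
P=pts(c,imaging.cut_out("side","carriage")[0]["mask"]); K=P[(P[:,0]<500)&(P[:,2]>55)]; print("knob",K.mean(0))
w=imaging.camera("wrist");save(w,"w5")
for n,cc in (("side",c),("wrist",w)):
  for r in imaging.cut_out(n,"body_blank")[:1]:
    P=pts(cc,r["mask"],p); print(n,r["confidence"],r["extent"],np.median(P,0))
E
python3 -c "
import cv2,numpy as np
a=cv2.imread('pics/s5.png')[40:240,230:470];b=cv2.imread('pics/w5.png')
cv2.imwrite('pics/c5.png',np.vstack([cv2.resize(a,(480,400)),cv2.resize(b[200:],(480,150))]))"
```

```text
tool_pos: [603.0, 87.1, 207.6]
ft_force: [0.8, -0.7, -1.1]
width: 44.0
tool_pos: [559.1, -55.2, 335.1]
ft_force: [2.0, -1.2, -0.9]
width: 44.1
t 12.88 q [ 0.46  0.28 -0.5   1.67  0.12  1.23 -0.09] tcp [559.11 -55.16 335.1 ] F [ 2.05 -1.16 -0.91] w 44.105222001815335
tilt 0.9187675534284075 axis horiz deg (tool y - down) 0.01806330153940609 0.9185505886603424 z-az -1.39832398545851
knob [468.9  24.2  68.9]
side 0.87 [336.5, 141.5, 357.2, 176.0] [557.3 -91.9 360.9]
wrist 0.92 [264.7, 173.1, 374.1, 362.5] [559.2 -47.5 366.9]
```

View pics/c5.png

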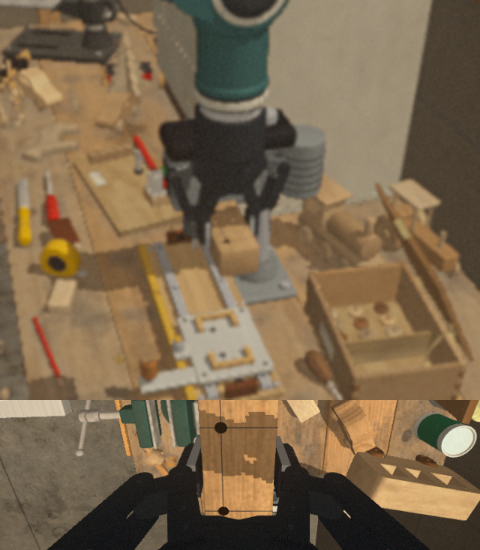

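```bash
cat > d.py <<'E'
import sys
from h import *
t=np.array(list(map(float,sys.argv[1:4]))); p,q=pose()
print("tool delta",Ro.from_quat(q).inv().apply(t-p).round(1))
E
python3 -m crank '[0.8,36,-14,-9,0.1, 0.8,72,-28,-18,0.2, 0.8,108,-42,-27,0.3, 0.8,144,-56,-36,0.4, 0.8,180,-70,-45,0.5]' | grep -E "force|width"; python3 st.py; python3 d.py 443 -475 500
```

```text
ft_force: [1.0, -0.4, -0.8]
width: 44.3
t 13.55 q [ 0.66  0.22 -0.34  1.58  0.06  1.36 -0.21] tcp [ 510.44 -233.34  400.21] F [ 1.02 -0.4  -0.83] w 44.28155916602612
tilt 1.0217550809381468 axis horiz deg (tool y - down) -0.09358350588621495 1.0174059710297785 z-az -30.132977082269218
tool delta [ 241.4 -104.    62. ]
```

```bash
python3 -m crank '[0.8,36,-16,9,0.06, 0.8,72,-32,18,0.12, 0.8,108,-48,27,0.18, 0.8,144,-64,36,0.24, 0.8,180,-80,45,0.3]' | grep -E "force|width"; python3 st.py; python3 d.py 443 -475 520
```

```text
ft_force: [1.7, 0.1, -1.0]
width: 44.0
t 13.97 q [ 0.82  0.3  -0.19  1.3   0.04  1.56 -0.18] tcp [ 460.02 -413.27  477.21] F [ 1.66  0.1  -0.96] w 43.965526618501315
tilt 1.0492409307142114 axis horiz deg (tool y - down) -0.07278326638931784 1.0466547030294842 z-az -47.219202640049545
tool delta [ 53.9 -43.9  33.1]
```

```bash
python3 -m crank '[0.8,20,-35,8,0, 0.8,40,-70,16,0, 0.8,54,-105,24,0, 0.8,54,-145,32,0, 0.8,54,-185,40,0]' | grep -E "force|width"; python3 st.py; python3 -m crank '[0.8,0,-40,20,0, 0.8,0,-80,40,0, 0.8,0,-120,60,0, 0.8,0,-160,80,0, 0.8,0,-200,100,0]' | grep -E "force|width"; python3 st.py
```

```text
ft_force: [0.5, -1.1, -2.0]
width: 44.0
t 14.38 q [ 0.67  0.37  0.18  0.92 -0.08  1.84 -0.01] tcp [ 439.36 -473.88  612.96] F [ 0.49 -1.06 -2.02] w 43.97893086876092
tilt 1.1307231216238023 axis horiz deg (tool y - down) 1.118516455135712 -0.1651960801878725 z-az -47.23041257658623
ft_force: [1.8, -0.8, -2.5]
width: 43.7
t 14.80 q [ 0.9   0.36 -0.21  0.81  0.07  1.84 -0.1 ] tcp [ 446.24 -479.98  667.33] F [ 1.8  -0.76 -2.5 ] w 43.74266118623131
tilt 7.6230165547057345 axis horiz deg (tool y - down) 6.102464452035059 -4.530809884236212 z-az -47.35447828872034
```

```bash
for i in 1 2; do python3 -m crank '[0.8,0,-40,40,0, 0.8,0,-80,80,0, 0.8,0,-120,120,0, 0.8,0,-160,160,0, 0.8,0,-200,200,0]' | grep -E "force"; python3 st.py; done
```

```text
ft_force: [1.2, -0.5, -1.4]
t 15.22 q [ 0.77  0.42  0.04  0.68 -0.04  1.84 -0.04] tcp [ 473.57 -513.2   687.67] F [ 1.21 -0.5  -1.43] w 43.98243647378535
tilt 11.480281063033091 axis horiz deg (tool y - down) 8.756583735942122 -7.305116871891424 z-az -47.59831383501148
ft_force: [-0.2, 0.9, -0.8]
t 15.63 q [ 0.72  0.47  0.17  0.58 -0.12  1.84 -0.01] tcp [ 491.   -535.55  703.7 ] F [-0.15  0.86 -0.8 ] w 44.085301137458735
tilt 14.667212945275542 axis horiz deg (tool y - down) 10.862702148428369 -9.616158589638474 z-az -47.759182341525076
```

```bash
for i in 1 2 3; do python3 -m crank '[0.8,5,-40,30,0, 0.8,10,-80,60,0, 0.8,15,-120,90,0, 0.8,20,-160,120,0, 0.8,25,-200,150,0]' | grep -E "force"; python3 st.py; done
```

```text
ft_force: [-0.2, 0.2, -0.4]
t 16.05 q [ 0.75  0.47  0.17  0.53 -0.12  1.84  0.01] tcp [ 480.34 -546.21  730.38] F [-0.17  0.21 -0.42] w 43.71838584438381
tilt 17.691222774300822 axis horiz deg (tool y - down) 12.823453117701899 -11.777844313160655 z-az -47.834699983579426
ft_force: [-0.5, 0.8, -0.2]
t 16.47 q [ 0.77  0.46  0.17  0.49 -0.13  1.84  0.02] tcp [ 467.29 -551.97  757.5 ] F [-0.51  0.75 -0.19] w 44.00007010772037
tilt 20.548505020334275 axis horiz deg (tool y - down) 14.604016542352221 -13.826359776817464 z-az -47.908640143571766
ft_force: [-0.0, -0.6, -0.8]
t 16.88 q [ 0.79  0.44  0.17  0.46 -0.14  1.84  0.03] tcp [ 451.72 -553.13  786.11] F [-0.04 -0.63 -0.83] w 44.19629770790388
tilt 23.380430257500734 axis horiz deg (tool y - down) 16.30151846452746 -15.850197911921002 z-az -47.9824612864673
```

```bash
python3 -m crank '[0.8,30,-30,10,0, 0.8,60,-60,20,0, 0.8,90,-90,30,0, 0.8,120,-120,40,0, 0.8,150,-150,50,0]' | grep -E "force"; python3 st.py
```

```text
ft_force: [-0.7, -0.3, -0.7]
t 17.30 q [ 1.01  0.39  0.05  0.47 -0.14  1.84  0.16] tcp [ 351.07 -590.68  815.62] F [-0.7  -0.33 -0.74] w 43.88690043918364
tilt 25.93528799747667 axis horiz deg (tool y - down) 17.55663917711323 -17.88014958712057 z-az -48.06550743095776
```

```bash
python3 d.py 555 -240 370
```

```text
tool delta [-379.3  353.8 -306.8]
```

```bash
python3 -m crank '[0.8,-26,24,-21,0, 0.8,-52,48,-42,0, 0.8,-78,72,-63,0, 0.8,-104,96,-84,0, 0.8,-130,120,-105,0]' | grep -E "force"; python3 st.py;python3 -m crank '[0.8,-26,24,-21,0, 0.8,-52,48,-42,0, 0.8,-78,72,-63,0, 0.8,-104,96,-84,0, 0.8,-130,120,-105,0]' | grep -E "force"; python3 st.py;  python3 d.py 555 -240 370
```

```text
ft_force: [1.3, 0.5, -0.4]
t 17.72 q [ 0.82  0.07 -0.03  1.23  0.01  1.38 -0.04] tcp [ 419.11 -472.51  667.69] F [ 1.33  0.54 -0.41] w 44.313623608613995
tilt 25.918008895996994 axis horiz deg (tool y - down) 17.5488692516775 -17.865999372130105 z-az -48.01868963595524
ft_force: [1.0, -0.4, -0.6]
t 18.13 q [ 0.68  0.   -0.18  1.63  0.14  1.08 -0.37] tcp [ 488.69 -352.12  516.36] F [ 1.   -0.42 -0.64] w 43.76412434743124
tilt 25.934068035791064 axis horiz deg (tool y - down) 17.564012825158223 -17.8713681430958 z-az -48.001087115222965
tool delta [-122.1  117.   -99. ]
```

```bash
python3 -m crank '[0.8,-25,24,-20,0, 0.8,-50,48,-40,0, 0.8,-75,72,-60,0, 0.8,-100,96,-80,0, 0.8,-122,117,-99,0]' | grep -E "force"; python3 -m crank '[0.8,0,0,0,0, 0.8,0,0,0,0]' >/dev/null; python3 st.py; cat > lens.py <<'E'
from h import *
np.set_printoptions(precision=3,suppress=True)
def plane(V,tol=2.5):
    best=None; rng=np.random.default_rng(0)
    for i in range(1500):
        a,b,d=V[rng.choice(len(V),3,False)]; m=np.cross(b-a,d-a); L=np.linalg.norm(m)
        if L<50: continue
        m/=L; k=abs((V-a)@m)<tol
        if best is None or k.sum()>best.sum(): best=k
    Q=V[best]; m=np.linalg.svd(Q-Q.mean(0))[2][2]; return Q,m*np.sign(m[2])
if __name__=="__main__":
    p=pose(); w=imaging.camera("wrist"); save(w,"w6"); s=imaging.camera("side"); save(s,"s6")
    for n,c in (("wrist",w),("side",s)):
        for t in ("lens","body_blank"):
            for r in imaging.cut_out(n,t)[:1]:
                P=pts(c,r["mask"],p); print(n,t,r["confidence"],r["extent"],len(P))
                if t=="lens":
                    V=P[P[:,2]>80]; f=P[(P[:,2]>4)&(P[:,2]<16)]
                    if len(f)>50: print("foot",f[:,2].mean(),cv2.minAreaRect(f[:,:2].astype(np.float32)))
                else: V=P
                if len(V)<30: continue
                Q,m=plane(V); print(len(Q),"mean",Q.mean(0),"n",m,"lean",np.degrees(np.arccos(m[2])),"az",np.degrees(np.arctan2(m[1],m[0])))
                E=np.cross([0,0,1],m); E/=np.linalg.norm(E); G=np.cross(m,E)
                uv=np.c_[(Q-Q.mean(0))@E,(Q-Q.mean(0))@G]
                rect=cv2.minAreaRect(uv.astype(np.float32)); print("centre",Q.mean(0)+E*rect[0][0]+G*rect[0][1],rect[1:])
E
python3 lens.py
python3 -c "
import cv2,numpy as np
a=cv2.imread('pics/s6.png')[150:390,330:470];b=cv2.imread('pics/w6.png')
cv2.imwrite('pics/c6.png',np.hstack([cv2.resize(a,(292,500)),cv2.resize(b[:400,160:560],(500,500))]))"
```

```text
ft_force: [0.3, 0.0, -1.2]
t 18.72 q [ 0.52  0.1  -0.31  1.85  0.36  0.84 -0.8 ] tcp [ 554.81 -239.99  369.34] F [ 0.31 -1.89 -0.3 ] w 43.88226745348536
tilt 25.71448646008625 axis horiz deg (tool y - down) 17.418604588094873 -17.737142989144413 z-az -47.769960077007404
wrist lens 0.73 [259.5, 116.1, 328.8, 186.8] 3704
foot 8.683756836919878 ((642.0543212890625, -327.03302001953125), (114.72479248046875, 104.19483947753906), 41.45130920410156)
1219 mean [ 633.532 -317.797   97.096] n [-0.264  0.336  0.904] lean 25.31005913352366 az 128.1210142714313
centre [ 634.734 -316.22    96.86 ] ((48.87519454956055, 66.2939453125), 5.7414231300354)
wrist body_blank 0.69 [264.9, 174.8, 374.3, 359.8] 17849
16323 mean [ 552.943 -223.82   393.405] n [-0.292  0.321  0.901] lean 25.710077428544942 az 132.26594758771267
centre [ 548.698 -227.706  393.415] ((87.18059539794922, 45.30781173706055), 0.0978565588593483)
side lens 0.92 [372.9, 294.3, 437.7, 360.7] 2433
foot 8.701096843476954 ((636.356689453125, -335.1661376953125), (130.44033813476562, 103.9188003540039), 41.604591369628906)
443 mean [ 628.801 -326.674   98.015] n [-0.29   0.307  0.906] lean 24.992061123348943 az 133.34893179181793
centre [ 630.092 -324.077   97.547] ((63.770729064941406, 66.31293487548828), 81.86544799804688)
side body_blank 0.87 [342.5, 178.1, 389.2, 216.5] 926
401 mean [ 530.217 -249.628  395.351] n [-0.294  0.305  0.906] lean 25.046211548827408 az 133.96264670173153
centre [ 538.768 -242.243  395.641] ((45.09869384765625, 84.6949462890625), 88.98755645751953)
```

View pics/c6.png

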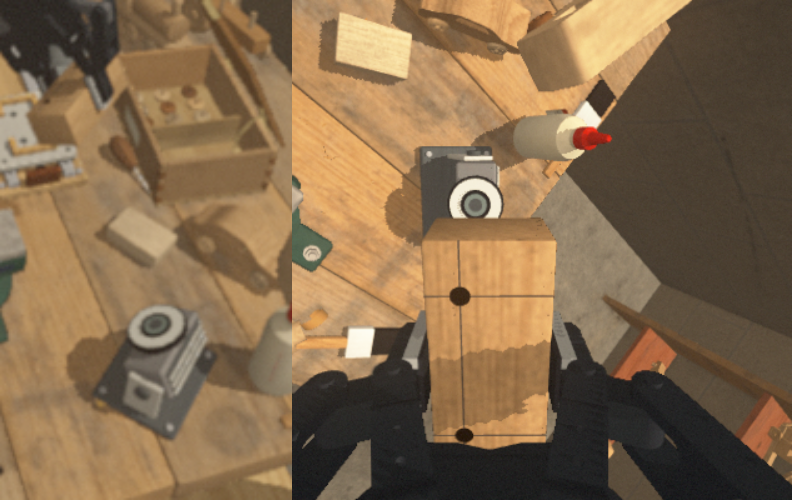

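```bash
cat > l2.py <<'E'
from h import *
np.set_printoptions(precision=1,suppress=True)
n=np.array([-.2845,.3126,.9063])
p=pose(); w=imaging.camera("wrist"); s=imaging.camera("side"); k=imaging.camera("scene")
for nm,c in (("wrist",w),("side",s),("scene",k)):
    rs=imaging.cut_out(nm,"lens")
    if not rs: print(nm,"none"); continue
    r=rs[0]; hsv=cv2.cvtColor(c["frame"],cv2.COLOR_RGB2HSV)
    b=(r["mask"]&(hsv[...,2]>195)&(hsv[...,1]<50)).astype(np.uint8)
    N,L,S,C=cv2.connectedComponentsWithStats(b); i=1+S[1:,4].argmax()
    cn=max(cv2.findContours((L==i).astype(np.uint8),cv2.RETR_EXTERNAL,cv2.CHAIN_APPROX_NONE)[0],key=len)
    e=cv2.fitEllipse(cn); print(nm,r["confidence"],"ellipse",e)
    d=np.r_[cv2.undistortPoints(np.array([[e[0]]]),c["K"],np.array(c["dist_coeffs"]))[0,0],1]
    if "R" in c: R=np.array(c["R"]);o=-R.T@c["t"];d=R.T@d
    else:
        H=np.array(c["hand_eye"]);q=Ro.from_quat(p[1]);o=q.apply(H[:3,3])+p[0];d=q.apply(H[:3,:3]@d)
    print(" lens at z=99:",o+d*(99-o[2])/d[2])
    P=pts(c,L==i,p); print(" ring depth mean",P.mean(0),len(P))
q=Ro.from_quat(p[1]); print("tool axes rows",q.as_matrix().T.round(3).tolist())
P=pts(w,imaging.cut_out("wrist","body_blank")[0]["mask"],p); T=q.inv().apply(P-p[0]); h=np.median(T[:,1]); T=T[abs(T[:,1]-h)<3]
print("blank in tool: y top",h,"x",np.percentile(T[:,0],[.2,1,50,99,99.8]),"z",np.percentile(T[:,2],[.5,50,99.5]))
P=pts(s,imaging.cut_out("side","body_blank")[0]["mask"],p); T=q.inv().apply(P-p[0])
print("side: ",np.percentile(T,[1,50,99],axis=0))
E
python3 l2.py
```

```text
Traceback (most recent call last):
  File "l2.py", line 10, in <module>
    N,L,S,C=cv2.connectedComponentsWithStats(b); i=1+S[1:,4].argmax()
                                                     ~~~~~~~~~~~~~~^^
ValueError: attempt to get argmax of an empty sequence
```

```bash
sed -i 's/>195)&(hsv\[...,1\]<50)/>np.percentile(hsv[...,2][r["mask"]],98)*.8)\&(hsv[...,1]<70)/' l2.py; python3 l2.py
```

```text
wrist 0.55 ellipse ((303.1479187011719, 160.20928955078125), (33.3082160949707, 38.39896011352539), 92.17475128173828)
 lens at z=99: [ 631.1 -319.5   99. ]
 ring depth mean [ 635.  -317.2   96.8] 632
side 0.62 ellipse ((404.4861755371094, 305.9985656738281), (18.553525924682617, 25.8427677154541), 73.88797760009766)
 lens at z=99: [ 629.1 -325.3   99. ]
 ring depth mean [ 629.9 -324.7   97.3] 257
scene 0.6 ellipse ((293.0056457519531, 213.85089111328125), (17.493440628051758, 35.11561965942383), 88.85687255859375)
 lens at z=99: [509.1 191.7  99. ]
 ring depth mean [599.9 103.1  37.7] 364
tool axes rows [[-0.738, -0.674, -0.018], [0.307, -0.313, -0.899], [0.6, -0.669, 0.438]]Traceback (most recent call last):
  File "l2.py", line 20, in <module>
    P=pts(w,imaging.cut_out("wrist","body_blank")[0]["mask"],p); T=q.inv().apply(P-p[0]); h=np.median(T[:,1]); T=T[abs(T[:,1]-h)<3]
            ~~~~~~~~~~~~~~~~~~~~~~~~~~~~~~~~~~~~~^^^
IndexError: list index out of range
```

```bash
python3 -m crank '[0.8,35,0,0,0, 0.8,70,0,0,0, 0.8,70,0,0,0, 0.8,70,0,0,0]'>/dev/null; sed -i 's/,("scene",k))/)/' l2.py; python3 l2.py; python3 st.py
```

```text
wrist 0.6 ellipse ((302.2915344238281, 111.42393493652344), (42.20052719116211, 44.45872497558594), 171.62489318847656)
 lens at z=99: [ 628.8 -321.5   99. ]
 ring depth mean [ 629.6 -322.2   96.8] 984
side 0.87 ellipse ((404.4967956542969, 305.941162109375), (18.582103729248047, 25.807811737060547), 74.14761352539062)
 lens at z=99: [ 629.2 -325.1   99. ]
 ring depth mean [ 630.3 -324.5   97.2] 258
tool axes rows [[-0.741, -0.672, -0.017], [0.306, -0.314, -0.899], [0.598, -0.671, 0.438]]
blank in tool: y top -27.23986292662122 x [-47.5 -47.2 -11.9  36.1  38.2] z [-23.6  -1.6  20.5]
side:  [[-363.   148.2 -396.9]
 [-226.   193.3 -369.2]
 [-170.7  253.5 -258.7]]
t 20.25 q [ 0.62  0.03 -0.26  1.91  0.27  0.8  -0.62] tcp [ 504.37 -288.46  370.55] F [-0.53 -0.34 -1.33] w 44.29191774562371
tilt 25.941887964455027 axis horiz deg (tool y - down) 17.608557241268684 -17.837363231104142 z-az -47.95510540361424
```

```bash
python3 d.py 595 -282.5 214.3
```

```text
tool delta [-68.  166.5 -17.7]
```

```bash
python3 -m crank '[0.8,-25,15,-6,0, 0.8,-50,45,-12,0, 0.8,-68,80,-18,0, 0.8,-68,115,-18,0, 0.8,-68,145,-18,0]'>/dev/null; python3 -m crank '[0.8,0,15,0,0, 0.8,0,21,0,0, 0.8,0,21,0,0, 0.8,0,21,0,0]'>/dev/null; python3 st.py; python3 d.py 595 -282.5 214.3
```

```text
t 21.00 q [ 0.49  0.34 -0.23  1.93  0.58  0.55 -1.  ] tcp [ 594.58 -282.69  215.34] F [ 0.17 -0.12 -0.35] w 44.05565700370101
tilt 25.986331070116588 axis horiz deg (tool y - down) 17.63841744117607 -17.864032913916862 z-az -48.02166548903478
tool delta [-0.4  1.  -0.3]
```

```bash
python3 lens.py | cut -c1-190; python3 - <<'E'
from h import *
c=imaging.camera("side"); P=pts(c,imaging.cut_out("side","carriage")[0]["mask"]); K=P[(P[:,0]<500)&(P[:,2]>55)&(P[:,1]>-50)]; print("knob",K.mean(0) if len(K) else None)
a=c["frame"][130:390,260:480,::-1]; cv2.imwrite("pics/c7.png",cv2.resize(a,None,fx=2.2,fy=2.2,interpolation=cv2.INTER_CUBIC))
E
```

```text
wrist lens 0.69 [245.7, 120.2, 341.5, 230.7] 5476
foot 8.677738497714625 ((637.1670532226562, -331.30120849609375), (129.01123046875, 104.46998596191406), 41.359413146972656)
613 mean [ 657.843 -305.956   91.636] n [0.335 0.699 0.632] lean 50.812054847569584 az 64.42953329249046
centre [ 657.996 -302.406   87.627] ((34.5164909362793, 50.59929275512695), 59.05656051635742)
wrist body_blank 0.73 [265.1, 174.9, 373.9, 362.5] 17815
16330 mean [ 592.567 -266.442  239.336] n [-0.296  0.324  0.899] lean 26.01888967322637 az 132.3824555666434
centre [ 588.299 -270.365  239.346] ((45.28012466430664, 87.52365112304688), 89.77420043945312)
side lens 0.89 [375.0, 294.9, 436.9, 361.0] 2386
foot 8.861749977970437 ((636.4323120117188, -334.7760925292969), (128.49728393554688, 104.36383056640625), 41.480934143066406)
436 mean [ 628.708 -327.277   97.985] n [-0.291  0.302  0.908] lean 24.772919772009107 az 133.91453301753188
centre [ 629.171 -326.014   97.713] ((63.90583419799805, 64.75432586669922), 48.370323181152344)
side body_blank 0.74 [366.3, 243.2, 404.7, 283.1] 837
418 mean [ 569.654 -289.652  239.402] n [-0.287  0.313  0.905] lean 25.12632281006504 az 132.58824229098633
centre [ 578.928 -282.069  239.726] ((46.01116943359375, 87.98435974121094), 89.87503051757812)
knob [468.90743647  23.71953786  68.75288103]
```

View pics/c7.png

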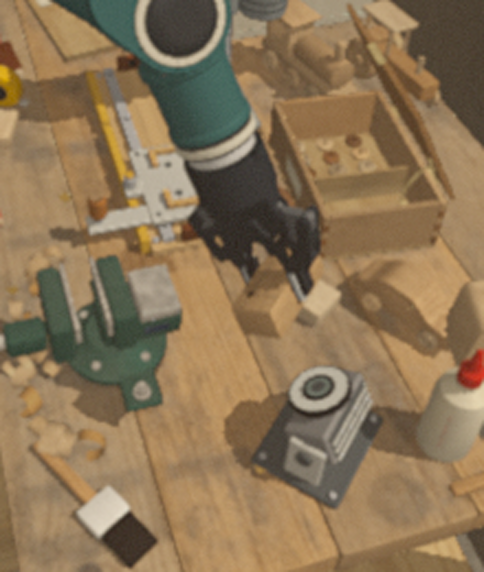

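```bash
python3 -m crank '[0.8,-1.5,0,0,0, 0.8,-1.5,0,0,0, 0.8,-1.5,0,0,0, 0.8,-1.5,0,0,0, 0.8,-1.5,0,0,0]'>/dev/null; python3 st.py; python3 -c "
from rig import manip; print(manip.sign_off())"
```

```text
t 21.82 q [ 0.48  0.34 -0.23  1.92  0.58  0.55 -1.01] tcp [ 595.07 -282.14  214.66] F [ 0.42 -0.06 -0.92] w 44.141976973371705
tilt 25.946251514065047 axis horiz deg (tool y - down) 17.57696859066276 -17.873995142351585 z-az -48.0488419384206
the job is handed in; nothing more can be done
None
```

The job is done and handed in at 21.8 s. The carriage is at the unloading station, and the blank is held still in front of the inspection camera.

- **Carriage:** I pushed it by the knob with closed fingers. Both fixed cameras showed about 159 mm of travel (160 mm wanted). The push force dropped to about 0 N as the plunger drew in. After the lift the knob was still in place.
- **Tilting the blank:** The moves only turn about the tool's own axis. To lean the tool, I pushed it past the arm's high reach until it was about 25° over, and it kept that lean on the way to the camera.

| Last check | Measured | Wanted |
|---|---|---|
| Underside to glass | 120–121 mm (side camera) | 120 mm |
| Off the lens centre | about 2 mm in both views, then a final 1.5 mm correction not re-measured | 0 |
| Blank's lean | 25.1° (side camera), 26.0° (wrist camera) | 25° |
| Long side against the housing | within about 1° | parallel |

- **Disagreements:** The cameras placed the lens about 3 mm apart, so I used a position between them. At the final pose the wrist camera's fit of the lens plane was wrong because the blank partly hid the lens, so I ignored it.
- **Surroundings:** No forces suggested a knock. The last picture showed the camera, the vice, the brush and the small blank by the camera unmoved. I did not re-measure the other bystanders.

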